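# Close up two control modules in the angle stop

## Robot

A 6-joint arm with a two-finger parallel gripper is mounted at the origin on the work surface. World frame = base frame: x ahead of the robot, y to its left, z up, the work surface at z = 0. Lengths are in m, angles in rad, forces in N, time in s.
With the tool pointing down it reaches from about 0.25 to 0.8 m from the base axis. Payload 8.5 kg.
Tool frame: the origin (TCP) lies at the centre of the arm's flange, where the gripper is bolted on; the fingertips stand 173 mm ahead of it and the grasp point (between the pads) lies 155 mm ahead of it (env.grip_point_offset is the distance from the TCP to the grasp point, in m); y points along the fingers, z is the direction in which the jaws open and shut, and the axes are right-handed (so a half turn about y gives the same grasp; the last joint's range is limited). The gripper opens to 85 mm and grips with 20 to 120 N. Pads are 22 mm wide; open, the fingers measure 114 mm over their backs; the gripper's body (76 mm by 85 mm) begins 54 mm behind the grasp point. The pads swing forward as they close: fully open they stand 13 mm farther back than shut.
Start: joints at [1.261, 0.238, -0.013, 1.319, 0, 1.571], TCP at [0.16, 0.5, 0.405] pointing down, gripper open.
Joint ranges: [-2.66, 2.66], [-1.03, 1.9], [-1.14, 1.46], [-1.82, 2.27], [-1.45, 1.34], [-3.14, 3.14]. Speed limits (rad/s): [2.22, 2.22, 2.79, 3.14, 3.14, 3.14].

## Interface

Orientations are given as a 3x3 rotation matrix whose columns are the frame's x, y, z axes.
In Python, from station import env gives the robot as it stands.
- The arm moves only by the tool apply_moves, never from a script. Its argument "increments" is a list that holds one entry, the list of rows, each a list of 5 numbers: the closure, from 0 (fully open) to 1 (shut), then the shift along the world's x, y, z in m, then the turn about the world's z in degrees. A call has 1 to 12 rows; each row shifts and turns the pose as measured when the row begins; what a row does not reach is not made up. A row lasts 1/12 s, in which the tool goes at most 41.7 mm and 7.16 degrees, less where a joint would pass 70% of its speed; a pose out of reach is approached as far as the arm can. A call is refused whole if a number of a shift passes 0.0417 or a number of a turn 7.16, either way. A call with a gripper value outside its range is refused whole. The fingers move at their own pace and stop on an object; the grip force is fixed at half the most. Time passes only in rows, so rows that do not move let the fingers close. It gives the time, the measured TCP pose, the force and the opening at its end, in the units of the state.
- env.sense(): the state, without advancing time (a new reading comes with each control period).
- env.read_camera(name): name is "side" or "top" or "wrist"; returns a dict with "color" (420x560x3 uint8, blue, green, red), "camera_matrix" (3x3 intrinsics, pixels), "extrinsics" (4x4, takes a point from world to camera coordinates). Camera axes: x right, y down, z forward; pixel columns grow to the right and rows downward; lengths in m; the calibration is good to about 2 mm. The wrist camera is an equidistant fisheye: a pixel r from the principal point sees the ray r / f radians off the axis. A picture is of the moment at which its call begins. There is no depth.
- env.sign_off(): hands the job in, once; it reports no verdict.
The state is a dict: "time": time; "qpos": joint angles; "qvel": joint speeds; "joint_efforts": joint torques, N m; "eef_pos": TCP position; "tool_rot": TCP orientation; "ft_force": force on the tool from outside, world axes, zero at the start; "torque": the same for the moment, N m; "finger_gap": finger opening in m.
Only numpy, scipy, OpenCV 4.12 (cv2) and the standard library are available. Lean on these libraries where they do the work, as an engineer would, in place of code of your own. Each camera call takes 0.05 s, during which the arm holds its last target. There are 200 camera calls.

## Task

Push the two flat grey control modules, the wide one and the narrow one, along the table into the aluminium angle stop, so that both stand in one row with their long backs flush against the long bar, side by side with no gap between them, and the row tight against the end block. Either module may be the one next to the end block. Only push them with the fingers: do not lift or tip them, leave everything else on the table where it is, and finish clear of everything.

Things in the scene. Friction and masses are not known exactly. Their poses are not given: they have to be found in the camera images.
- stop: Fixed L of aluminium bar, 20 mm high. Origin: inner corner of the L at table height. Long bar: its face is the plane x = 0, from the corner 400 mm towards -y, bar 25 mm thick behind it. End block: its face is the plane y = 0, reaching 85 mm towards -x, 30 mm thick. The modules belong at x < 0, y < 0. z up; x points roughly away from the robot (turn within 0.2 rad).
- wide_module: Wide control module, grey plastic, 110 mm wide (its y), 70 mm deep (its x), 45 mm high (33 mm at its front and back edges, a ridge between), screw terminals and a dark window on top. Loose, about 0.25 kg. Origin: centre of its underside; x towards its back (to the long bar), z up. Starts up to 0.3 rad askew to the stop, 4 to 10 cm short of the bar; which module is nearer the end block varies.
- narrow_module: Narrow control module, grey plastic, 60 mm wide (its y), 70 mm deep (its x), 45 mm high (33 mm at its front and back edges, a ridge between), screw terminals and a dark window on top. Loose, about 0.15 kg. Origin: centre of its underside; x towards its back (to the long bar), z up. Starts up to 0.3 rad askew to the stop, 4 to 10 cm short of the bar; which module is nearer the end block varies.
- contactor: Bystander: black and white block 55 x 45 x 75 mm high, behind the long bar. Origin: centre of its underside.
- button_box: Bystander: grey box 70 x 70 x 50 mm with a red mushroom button (70 mm high in all), behind the long bar. Origin: centre of its underside.
- multimeter: Bystander: orange and black hand meter lying flat, 150 x 80 x 42 mm, beyond the end block. Origin: centre of its underside.
- screwdriver: Bystander: screwdriver lying on the table to the front left. Origin: under the tool.
- mouse: Bystander: white computer mouse, about 100 x 60 x 34 mm high, at the front right. Origin: underside, middle.
- parts_tray: Bystander: small open tray, 90 x 60 x 30 mm high, off the open end of the long bar. Origin: centre of its underside.
- mug: Bystander: white mug, 76 mm across, 90 mm high, on the left. Origin: centre of its underside.

How it is judged:
At the end, for the whole second after the job is handed in: Both modules lie flat and at rest, backs within 5 mm of the long bar and within 0.06 rad of parallel to it; the first within 5 mm of the end block, the other within 5 mm of the first (and within 8 mm of its place in a gapless row), in either order (x of wide_module in the frame of stop between -0.04 and -0.03 m and angle between the x axis of each of wide_module, narrow_module and the x axis of stop, either way round below 0.06 rad and height (world z) of each of wide_module, narrow_module below 0.004 m and angle between each of wide_module, narrow_module's own z axis and vertical below 0.05 rad and linear speed of each of wide_module, narrow_module below 0.01 m/s and x of narrow_module in the frame of stop between -0.04 and -0.03 m and ((y of wide_module in the frame of stop between -0.06 and -0.05 m and y of narrow_module in the frame of stop between -0.148 and -0.135 m and horizontal distance between wide_module and narrow_module below 0.09 m) or (y of narrow_module in the frame of stop between -0.035 and -0.025 m and y of wide_module in the frame of stop between -0.123 and -0.11 m and horizontal distance between narrow_module and wide_module below 0.09 m))); the robot touches nothing.
It fails at once if a module is lifted off the table or tipped (height (world z) of any of wide_module, narrow_module above 0.01 m or angle between any of wide_module, narrow_module's own z axis and vertical above 0.2 rad).
It fails at once if another thing on the table is moved more than 15 mm (distance of any of contactor, button_box, multimeter, screwdriver, mouse, parts_tray, mug from where it was at the start of the episode above 0.015 m).
It also fails if it takes over 58 s, if anything falls off the work surface, if the arm or the gripper's body presses on something with over 40 N, if the wrist force passes 120 N, or if a joint passes its speed limit or range.

## Working session

There is one attempt and no reset: what is moved stays moved. The work goes in short steps, Python scripts to look and compute and a tool call to move; the robot and the scene stay as the last step left them, time stands still between calls to the robot, and variables do not carry over. Pictures are saved under pics/ and viewed, about 8 in all and at most 12, crops included, and the job is handed in when it is done.

Besides the shell and the picture viewer there is one more tool, called after "Call:" as a command line: name --argument value ..., lists and objects as JSON in quotes. apply_moves: Moves the arm, as the interface text tells. Its arguments: {"type":"object","properties":{"increments":{"type":"array"}},"required":["increments"]}

```bash
mkdir -p pics; ls; python3 - <<'E'
from station import env
import cv2
s=env.sense();print(s['time'],s['eef_pos'],s['tool_rot'],s['finger_gap'])
for n in ['top','side']:
    r=env.read_camera(n);cv2.imwrite(f'pics/{n}0.png',r['color']);print(r['camera_matrix'],r['extrinsics'])
E
```

```text
pics
0.0 [0.16001536 0.49985563 0.40407232] [[ 9.52388158e-01 -4.32908299e-04  3.04887865e-01]
 [-3.04888172e-01 -1.35835946e-03  9.52387189e-01]
 [ 1.85099681e-06 -9.99998984e-01 -1.42567408e-03]] 0.08536457869290448
[[408.92269139   0.         284.69003643]
 [  0.         408.92269139 211.4481433 ]
 [  0.           0.           1.        ]] [[-1.10180897e-01 -9.93911166e-01  8.74368563e-04  4.32837992e-02]
 [-9.72732686e-01  1.07652414e-01 -2.05431445e-01  5.40387911e-01]
 [ 2.04086479e-01 -2.34851477e-02 -9.78671118e-01  9.56600100e-01]
 [ 0.00000000e+00  0.00000000e+00  0.00000000e+00  1.00000000e+00]]
[[511.96950168   0.         281.29532461]
 [  0.         511.96950168 215.50516148]
 [  0.           0.           1.        ]] [[ 0.92742152 -0.37396286  0.006412   -0.50342571]
 [-0.27572911 -0.69518583 -0.66384495  0.16461798]
 [ 0.25271089  0.61389612 -0.74784274  1.03076582]
 [ 0.          0.          0.          1.        ]]
```

View pics/top0.png

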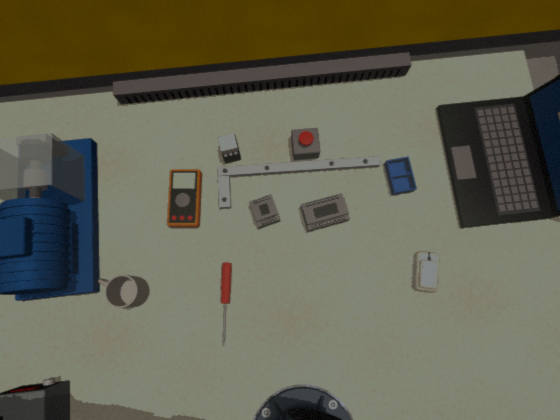

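Top view: the stop's inner corner is near (230,174) and the bar runs right to (378,160). The narrow module is at (264,211), next to the end block, and the wide one is at (325,212). Next is an enlarged crop for the corners.

```bash
cat > h.py <<'E'
import numpy as np, cv2
from station import env
def ray(r,px,z):
    K,T=r['camera_matrix'],r['extrinsics'];R,t=T[:3,:3],T[:3,3]
    c=-R.T@t;p=np.atleast_2d(np.array(px,float))
    d=np.c_[(p-K[:2,2])/K[0,0],np.ones(len(p))]@R
    return (c+d*((z-c[2])/d[:,2])[:,None])[:,:2]
def proj(r,P):
    T=r['extrinsics'];q=np.atleast_2d(P)@T[:3,:3].T+T[:3,3];q=q@r['camera_matrix'].T
    return q[:,:2]/q[:,2:]
E
python3 - <<'E'
import cv2
a=cv2.imread('pics/top0.png')[140:240,210:390]
b=cv2.resize(a,None,fx=4.4,fy=4.4,interpolation=cv2.INTER_CUBIC)
b=cv2.convertScaleAbs(b,alpha=1.5)
for k in range(0,180,20):cv2.line(b,(int(k*4.4),0),(int(k*4.4),6),(0,0,255),1);cv2.putText(b,str(210+k),(int(k*4.4),18),0,.4,(0,0,255))
for k in range(0,100,20):cv2.putText(b,'-'+str(140+k),(0,int(k*4.4)+4),0,.4,(0,0,255))
cv2.imwrite('pics/crop0.png',b)
E
```

```text
(no output)
```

View pics/crop0.png

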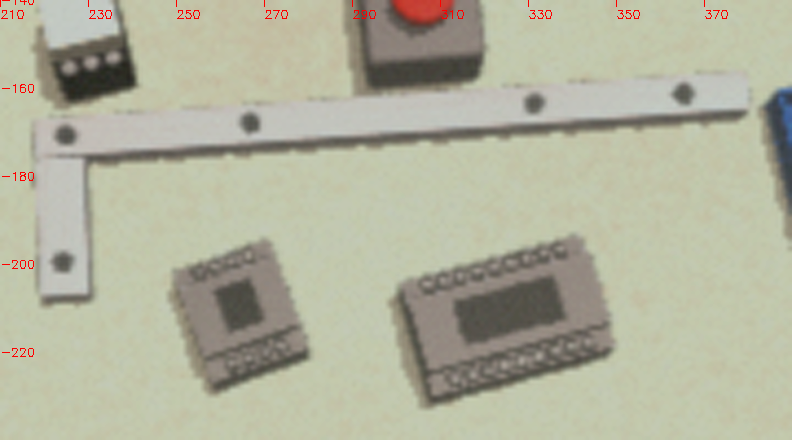

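View pics/side0.png

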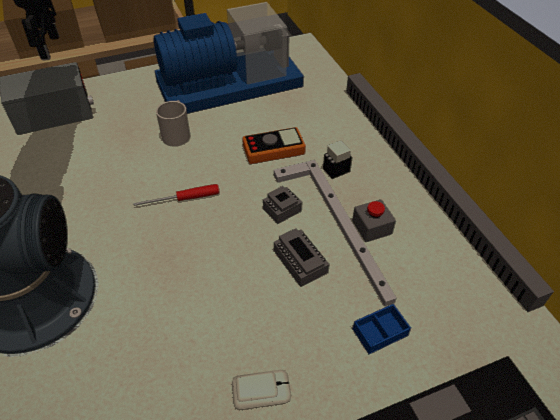

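Crop: bar front edge runs from (85,156) to (746,110) in crop pixels, and the end block's inner face is at x≈89. Narrow corners are (175,270), (268,241), (307,347), (210,385). Wide corners are (402,285), (582,238), (610,345), (428,396). The side view agrees on the arrangement.

```bash
python3 - <<'E'
from h import *
r=env.read_camera('top')
f=lambda L,z:ray(r,np.array(L)/4.4+[210,140],z)
bar=f([(85,156),(746,110)],.02);eb=f([(88,160),(91,297)],.02)
d=bar[0]-bar[1];print('bar',bar,'len',np.linalg.norm(d))
y=d/np.linalg.norm(d);x=np.array([y[1],-y[0]])
print('yaw',np.arctan2(x[1],x[0]),'eb',eb, (eb-bar[0])@y)
O=bar[0]+y*((eb-bar[0])@y).mean();R=np.c_[x,y];print('O',O,'R',R)
np.savez('stop.npz',O=O,R=R)
for n,c in dict(narrow=[(175,270),(268,241),(307,347),(210,385)],wide=[(402,285),(582,238),(610,345),(428,396)]).items():
    p=f(c,.033);q=(p-O)@R
    print(n,p.mean(0),'stopframe',q.round(4).tolist(),q.mean(0),'sizes',[round(np.linalg.norm(p[i]-p[i-1]),4) for i in range(4)])
    e=q[0]-q[1];print('rel yaw deg',np.degrees(np.arctan2(-e[0],e[1])))
for n,p,z in [('mug',(128,291),.09),('drv top',(227,263),.02),('drv tip',(224,343),.01),('mouse',(426,272),.03),('meter r',(201,200),.04),('tray',(400,176),.03)]:
    w=ray(r,p,z);print(n,w,(w-O)@R)
E
```

```text
bar [[ 0.66089422  0.11596655]
 [ 0.64600893 -0.27903483]] len 0.39528175028242585
yaw -0.037666331264996716 eb [[0.6582326  0.11439984]
 [0.57498147 0.11956208]] [-0.00166583  0.00035773]
O [0.66086959 0.11531296] R [[ 0.99929071  0.03765743]
 [-0.03765743  0.99929071]]
narrow [0.55464897 0.03349046] stopframe [[-0.0765, -0.0497], [-0.0631, -0.1046], [-0.1273, -0.1228], [-0.1453, -0.066]] [-0.10306406 -0.08576446] sizes [np.float64(0.0707), np.float64(0.0564), np.float64(0.0667), np.float64(0.0596)]
rel yaw deg 13.69764967345916
wide [ 0.53475873 -0.11828803] stopframe [[-0.0949, -0.1801], [-0.0746, -0.2867], [-0.1387, -0.2963], [-0.1607, -0.1896]] [-0.11722459 -0.23818431] sizes [np.float64(0.0665), np.float64(0.1085), np.float64(0.0649), np.float64(0.1089)]
rel yaw deg 10.798124165308224
mug [[0.38880152 0.36267072]] [[-0.28118995  0.23693693]]
drv top [[0.4343638  0.14053296]] [[-0.22729485  0.01667249]]
drv tip [[0.24338342 0.16479808]] [[-0.41905353  0.03372857]]
mouse [[ 0.35734825 -0.34661154]] [[-0.28591117 -0.47302669]]
meter r [[0.59795062 0.19042141]] [[-0.06570274  0.07268581]]
tray [[ 0.60768362 -0.32420545]] [[-0.03659711 -0.44120951]]
```

Call:
apply_moves --increments '[[[0.72,0.026,-0.039,0,5.2],[0.72,0.026,-0.039,0,5.2],[0.72,0.026,-0.039,0,5.2],[0.72,0.026,-0.039,0,0],[0.72,0.026,-0.039,0,0],[0.72,0.026,-0.039,0,0],[0.72,0.026,-0.039,0,0],[0.72,0.026,-0.039,0,0],[0.72,0.026,-0.039,0,0],[0.72,0.026,-0.039,0,0],[0.72,0.026,-0.039,0,0],[0.72,0.026,-0.039,0,0]]]'

```text
time: 1.15
eef_pos: [0.4341, 0.0794, 0.4019]
tool_rot: [[1.0, -0.001, 0.011], [-0.011, -0.001, 1.0], [-0.001, -1.0, -0.001]]
ft_force: [0.4, 0.8, 0.6]
finger_gap: 0.0241
```

```bash
cat > st.py <<'E'
from h import *
d=np.load('stop.npz');s=env.sense();R=s['tool_rot']
print(s['time'],'pos',s['eef_pos'].round(4),'stop',((s['eef_pos'][:2]-d['O'])@d['R']).round(4),'jawdeg',np.degrees(np.arctan2(R[1,2],R[0,2])).round(2),'F',np.round(s['ft_force'],1),'gap',round(s['finger_gap'],4))
E
python3 st.py
```

```text
1.15 pos [0.4341 0.0794 0.4019] stop [-0.2252 -0.0445] jawdeg 89.36 F [0.4 0.8 0.6] gap 0.0241
```

Call:
apply_moves --increments '[[[0.72,0.017,-0.023,0,-0.8],[0.72,0.017,-0.023,-0.01,-0.7],[0.72,0,0,-0.035,0],[0.72,0,0,-0.035,0],[0.72,0,0,-0.035,0],[0.72,0,0,-0.035,0],[0.72,0,0,-0.03,0],[0.72,0,0,-0.02,0],[0.72,0,0,0,0]]]'

```text
time: 1.9
eef_pos: [0.4722, 0.0211, 0.1948]
tool_rot: [[0.999, 0.006, 0.052], [-0.052, -0.003, 0.999], [0.007, -1.0, -0.002]]
ft_force: [-0.7, 0.3, 0.6]
finger_gap: 0.024
```

```bash
python3 st.py
```

```text
1.9 pos [0.4722 0.0211 0.1948] stop [-0.185  -0.1012] jawdeg 87.0 F [-0.7  0.3  0.6] gap 0.024
```

Call:
apply_moves --increments '[[[0.72,0,0.013,-0.006,0.8],[0.72,0,0,-0.006,0],[0.72,0.01,0,0,0],[0.72,0.01,0,0,0],[0.72,0.007,0,0,0],[0.72,0.007,0,0,0],[0.72,0.007,0,0,0],[0.72,0.007,0,0,0],[0.72,0.007,0,0,0],[0.72,0.007,0,0,0]]]'

```text
time: 2.73
eef_pos: [0.542, 0.0332, 0.1872]
tool_rot: [[0.999, 0.01, 0.04], [-0.04, -0.003, 0.999], [0.01, -1.0, -0.002]]
ft_force: [-0.6, 0.3, 0.2]
finger_gap: 0.0239
```

```bash
python3 st.py; python3 - <<'E'
from h import *
r=env.read_camera('side')['color'][150:310,220:420]
t=env.read_camera('top')['color'][140:260,210:400]
b=np.hstack([cv2.resize(r,(400,320)),cv2.resize(t,(400,320))])
cv2.imwrite('pics/a1.png',cv2.convertScaleAbs(b,alpha=1.5))
E
```

```text
2.7333 pos [0.542  0.0332 0.1872] stop [-0.1156 -0.0866] jawdeg 87.73 F [-0.6  0.3  0.2] gap 0.0239
```

View pics/a1.png

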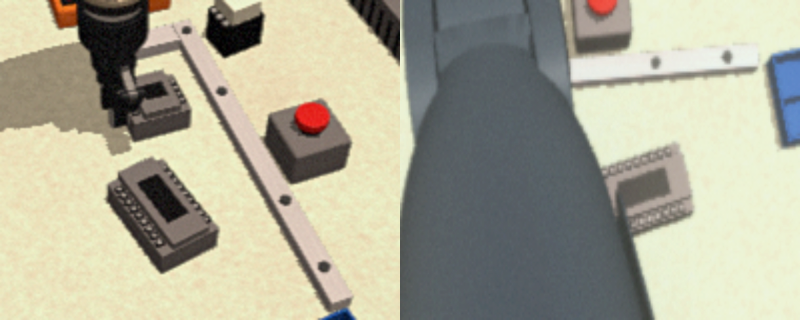

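Left (side view): narrow is now square against the fingers, pushed towards the bar. Wide is untouched.

Call:
apply_moves --increments '[[[0.72,0.007,0,0,0],[0.72,0.007,0,0,0],[0.72,0.006,0,0,0],[0.72,0.005,0,0,0],[0.72,0.004,0,0,0],[0.72,0.004,0,0,0]]]'

```text
time: 3.33
eef_pos: [0.5772, 0.0332, 0.1867]
tool_rot: [[0.999, 0.008, 0.039], [-0.039, -0.003, 0.999], [0.008, -1.0, -0.003]]
ft_force: [-0.6, 0.2, 0.7]
finger_gap: 0.0238
```

```bash
python3 st.py
```

```text
3.3333 pos [0.5772 0.0332 0.1867] stop [-0.0805 -0.0852] jawdeg 87.74 F [-0.6  0.2  0.7] gap 0.0238
```

Call:
apply_moves --increments '[[[0.72,0.003,0,0,0],[0.72,0.003,0,0,0],[0.72,0.003,0,0,0]]]'

```text
time: 3.58
eef_pos: [0.5807, 0.0331, 0.1852]
tool_rot: [[0.999, -0.009, 0.039], [-0.039, -0.003, 0.999], [-0.009, -1.0, -0.003]]
ft_force: [-12.1, 0.9, 7.1]
finger_gap: 0.0237
```

```bash
python3 st.py
```

```text
3.5833 pos [0.5807 0.0331 0.1852] stop [-0.077  -0.0851] jawdeg 87.76 F [-12.1   0.9   7.1] gap 0.0237
```

Call:
apply_moves --increments '[[[0.72,-0.02,0,0,0],[0.5,-0.035,0.001,0,0],[0.25,-0.035,0.001,0,0],[0.25,-0.035,0,0,0],[0.25,-0.004,-0.035,0,0],[0.25,0,-0.035,0,0],[0.25,0,-0.035,0,0],[0.25,0,-0.03,0,0],[0.25,0,-0.01,0,0],[0.25,0,0,0,0]]]'

```text
time: 4.42
eef_pos: [0.447, -0.1127, 0.1856]
tool_rot: [[1.0, -0.006, 0.031], [-0.031, -0.003, 1.0], [-0.006, -1.0, -0.003]]
ft_force: [0.3, 0.1, -0.4]
finger_gap: 0.0639
```

```bash
python3 st.py
```

```text
4.4167 pos [ 0.447  -0.1127  0.1856] stop [-0.2051 -0.2359] jawdeg 88.23 F [ 0.3  0.1 -0.4] gap 0.0639
```

Call:
apply_moves --increments '[[[0.25,0.015,0,-0.003,-0.4],[0.25,0.015,-0.001,0,0],[0.25,0.008,0,0,0],[0.25,0.008,0,0,0],[0.25,0.008,-0.001,0,0],[0.25,0.008,0,0,0],[0.25,0.008,0,0,0],[0.25,0.008,-0.001,0,0],[0.25,0.008,0,0,0],[0.25,0.008,0,0,0],[0.25,0.008,-0.001,0,0],[0.25,0.007,0,0,0]]]'

```text
time: 5.42
eef_pos: [0.5611, -0.1144, 0.1824]
tool_rot: [[0.999, -0.011, 0.039], [-0.039, -0.002, 0.999], [-0.011, -1.0, -0.002]]
ft_force: [-2.5, 0.2, 1.6]
finger_gap: 0.0637
```

```bash
python3 st.py
```

```text
5.4167 pos [ 0.5611 -0.1144  0.1824] stop [-0.091  -0.2333] jawdeg 87.78 F [-2.5  0.2  1.6] gap 0.0637
```

Call:
apply_moves --increments '[[[0.25,0.005,0,0,0],[0.25,0.004,0,0,0],[0.25,0.003,0,0,0],[0.25,0.002,0,0,0]]]'

```text
time: 5.75
eef_pos: [0.576, -0.1145, 0.1818]
tool_rot: [[0.999, -0.016, 0.039], [-0.039, -0.002, 0.999], [-0.016, -1.0, -0.002]]
ft_force: [-16.1, -0.8, 10.3]
finger_gap: 0.0642
```

```bash
python3 st.py
```

```text
5.75 pos [ 0.576  -0.1145  0.1818] stop [-0.0761 -0.2328] jawdeg 87.76 F [-16.1  -0.8  10.3] gap 0.0642
```

Call:
apply_moves --increments '[[[0.25,-0.02,0,0,0],[0.6,-0.03,0,0,0],[1,0,-0.035,0,0],[1,0,-0.035,0,0],[1,0,-0.03,0,0],[1,0,-0.005,0,0],[1,0.03,0,0,0],[1,0.03,0,0,0],[1,0.022,0,0,0],[1,0,0,0,0]]]'

```text
time: 6.58
eef_pos: [0.607, -0.2234, 0.1813]
tool_rot: [[0.999, -0.016, 0.04], [-0.04, -0.0, 0.999], [-0.016, -1.0, -0.001]]
ft_force: [-0.1, -0.2, 0.5]
finger_gap: 0.0003
```

```bash
python3 st.py; python3 - <<'E'
from h import *
r=env.read_camera('side')['color'][150:310,220:420]
t=env.read_camera('top')['color'][140:260,210:400]
b=np.hstack([cv2.resize(r,(400,320)),cv2.resize(t,(400,320))])
cv2.imwrite('pics/a2.png',cv2.convertScaleAbs(b,alpha=1.5))
E
```

```text
6.5833 pos [ 0.607  -0.2234  0.1813] stop [-0.0411 -0.3405] jawdeg 87.69 F [-0.1 -0.2  0.5] gap 0.0003
```

View pics/a2.png

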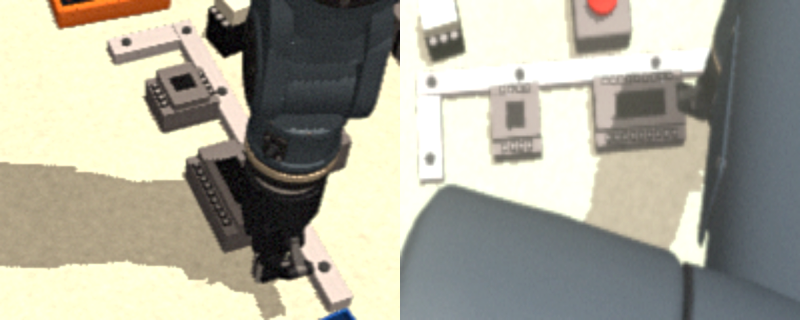

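Both modules stand flush against the bar with a gap between them, and narrow is short of the end block. The shut fingers are just right of wide. Now I'll push the row along +y.

Call:
apply_moves --increments '[[[1,0.006,0,0,0],[1,0.0004,0.012,0,0],[1,0.0004,0.01,0,0],[1,0.0004,0.009,0,0],[1,0.0004,0.009,0,0],[1,0.0004,0.009,0,0],[1,0.0004,0.009,0,0],[1,0.0004,0.009,0,0],[1,0.0004,0.009,0,0],[1,0.0004,0.009,0,0],[1,0.0004,0.008,0,0],[1,0.0004,0.008,0,0]]]'

```text
time: 7.68
eef_pos: [0.6107, -0.1114, 0.1811]
tool_rot: [[0.999, -0.024, 0.041], [-0.041, 0.0, 0.999], [-0.024, -1.0, -0.001]]
ft_force: [0.1, -2.3, -0.3]
finger_gap: 0.0001
```

```bash
python3 st.py
```

```text
7.6833 pos [ 0.6107 -0.1114  0.1811] stop [-0.0416 -0.2285] jawdeg 87.64 F [ 0.1 -2.3 -0.3] gap 0.0001
```

Call:
apply_moves --increments '[[[1,0.002,0.007,0,0],[1,0.002,0.007,0,0],[1,0.001,0.006,0,0],[1,0.001,0.006,0,0],[1,0.001,0.005,0,0],[1,0.0005,0.004,0,0]]]'

```text
time: 8.18
eef_pos: [0.6174, -0.0728, 0.1807]
tool_rot: [[0.999, -0.028, 0.041], [-0.042, -0.002, 0.999], [-0.028, -1.0, -0.004]]
ft_force: [-3.9, -5.0, 2.6]
finger_gap: -0.0
```

```bash
python3 st.py; python3 - <<'E'
from h import *
r=env.read_camera('side')['color'][150:310,220:420]
t=env.read_camera('top')['color'][140:260,210:400]
b=np.hstack([cv2.resize(r,(400,320)),cv2.resize(t,(400,320))])
cv2.imwrite('pics/a3.png',cv2.convertScaleAbs(b,alpha=1.5))
E
```

```text
8.1833 pos [ 0.6174 -0.0728  0.1807] stop [-0.0363 -0.1896] jawdeg 87.62 F [-3.9 -5.   2.6] gap -0.0
```

View pics/a3.png

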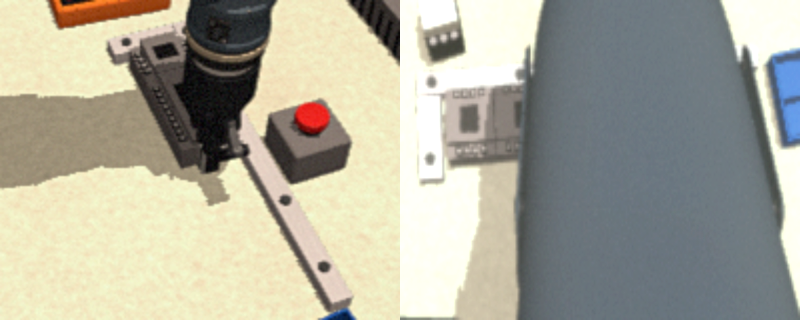

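Narrow is nearly at the end block and wide is against it, with about 4 mm left to go.

Call:
apply_moves --increments '[[[1,0,0.003,0,0],[1,0,0.003,0,0],[1,0,0.002,0,0]]]'

```text
time: 8.53
eef_pos: [0.618, -0.0646, 0.1808]
tool_rot: [[0.999, -0.027, 0.042], [-0.042, -0.003, 0.999], [-0.027, -1.0, -0.004]]
ft_force: [-2.8, -17.2, 1.0]
finger_gap: -0.0002
```

```bash
python3 st.py
```

```text
8.5333 pos [ 0.618  -0.0646  0.1808] stop [-0.036  -0.1814] jawdeg 87.6 F [ -2.8 -17.2   1. ] gap -0.0002
```

Call:
apply_moves --increments '[[[1,0,0.003,0,0],[1,0,-0.015,0,0],[1,0,-0.02,0,0],[1,-0.035,0,0,0],[1,-0.035,0,0,0],[0.5,-0.035,0,0,0],[0,0,0.035,0,0],[0,0,0.035,-0.003,0],[0,0,0.035,-0.003,0],[0,0,0.02,0,0],[0,0,0,0,0]]]'

```text
time: 9.45
eef_pos: [0.5111, 0.0283, 0.1754]
tool_rot: [[0.999, -0.015, 0.052], [-0.052, -0.003, 0.999], [-0.015, -1.0, -0.004]]
ft_force: [-0.7, 0.5, 0.7]
finger_gap: 0.0721
```

```bash
python3 st.py; python3 - <<'E'
from h import *
r=env.read_camera('side')['color'][150:310,220:420]
t=env.read_camera('top')['color'][140:260,210:400]
b=np.hstack([cv2.resize(r,(400,320)),cv2.resize(t,(400,320))])
cv2.imwrite('pics/a4.png',cv2.convertScaleAbs(b,alpha=1.5))
E
```

```text
9.45 pos [0.5111 0.0283 0.1754] stop [-0.1464 -0.0926] jawdeg 87.03 F [-0.7  0.5  0.7] gap 0.0721
```

View pics/a4.png

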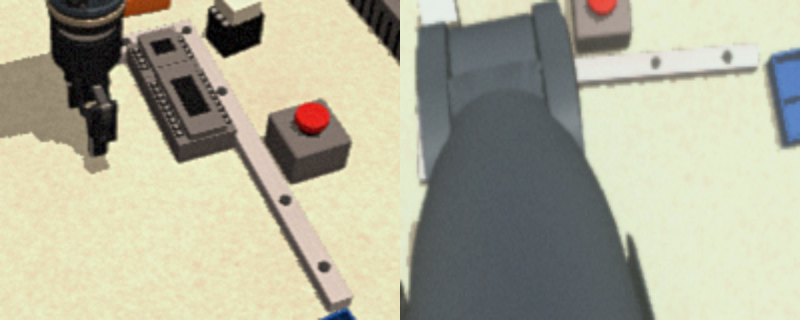

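The row looks closed and flush. One combined push on both fronts will confirm it.

Call:
apply_moves --increments '[[[0,0.015,0.003,0,0.8],[0,0.015,0,0,0],[0,0.012,0,0,0],[0,0.01,0,0,0],[0,0.006,0,0,0],[0,0.004,0,0,0],[0,0.003,0,0,0]]]'

```text
time: 10.13
eef_pos: [0.5794, 0.0231, 0.1757]
tool_rot: [[0.999, -0.015, 0.043], [-0.043, -0.004, 0.999], [-0.015, -1.0, -0.005]]
ft_force: [-0.4, -0.7, 1.0]
finger_gap: 0.0853
```

```bash
python3 st.py
```

```text
10.1333 pos [0.5794 0.0231 0.1757] stop [-0.0779 -0.0952] jawdeg 87.55 F [-0.4 -0.7  1. ] gap 0.0853
```

Call:
apply_moves --increments '[[[0,0.003,0.001,0,0.2],[0,0.003,0,0,0],[0,0.003,0,0,0]]]'

```text
time: 10.38
eef_pos: [0.5831, 0.023, 0.1745]
tool_rot: [[0.999, -0.029, 0.04], [-0.04, -0.003, 0.999], [-0.029, -1.0, -0.005]]
ft_force: [-9.7, 0.8, 6.5]
finger_gap: 0.0856
```

```bash
python3 st.py
```

```text
10.3833 pos [0.5831 0.023  0.1745] stop [-0.0742 -0.0952] jawdeg 87.73 F [-9.7  0.8  6.5] gap 0.0856
```

Call:
apply_moves --increments '[[[0,0.003,0,0,0],[0,-0.02,0,0,0],[0,-0.035,0,0,0],[0,-0.03,0,0.035,0],[0,-0.01,0,0.04,0],[0,-0.01,0,0.04,0],[0,-0.01,0,0.04,0],[0,-0.01,0.02,0.035,0],[0,-0.02,0.035,0.01,0],[0,-0.02,0.035,0,0],[0,-0.02,0.035,0,0],[0,-0.02,0.035,0,0]]]'

```text
time: 11.38
eef_pos: [0.3685, 0.18, 0.3778]
tool_rot: [[0.998, -0.038, 0.051], [-0.051, 0.0, 0.999], [-0.038, -0.999, -0.002]]
ft_force: [1.1, 0.7, -0.8]
finger_gap: 0.0856
```

Call:
apply_moves --increments '[[[0,-0.01,0.04,0,0],[0,-0.01,0.04,0,0],[0,-0.01,0.04,0,0],[0,-0.01,0.04,0,0],[0,0,0.04,0,0],[0,0,0.03,0,0],[0,0,0,0,0],[0,0,0,0,0]]]'

```text
time: 12.05
eef_pos: [0.3174, 0.4199, 0.3794]
tool_rot: [[0.998, -0.036, 0.044], [-0.044, 0.004, 0.999], [-0.036, -0.999, 0.002]]
ft_force: [-0.2, -0.6, 0.3]
finger_gap: 0.0855
```

```bash
python3 st.py; python3 - <<'E'
from h import *
a=env.read_camera('top')['color'];cv2.imwrite('pics/top5.png',a)
a=a[140:240,210:390]
b=cv2.resize(a,None,fx=4.4,fy=4.4,interpolation=cv2.INTER_CUBIC)
cv2.imwrite('pics/crop5.png',cv2.convertScaleAbs(b,alpha=1.5))
E
```

```text
12.05 pos [0.3174 0.4199 0.3794] stop [-0.3547  0.2914] jawdeg 87.48 F [-0.2 -0.6  0.3] gap 0.0855
```

View pics/crop5.png

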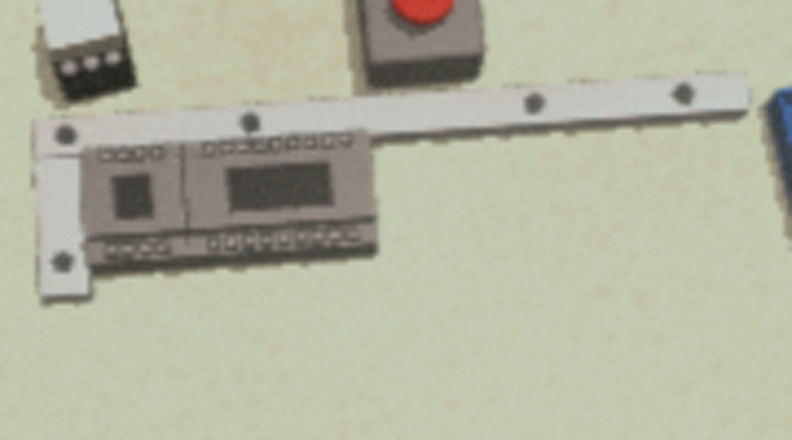

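The row sits in the corner: back corners (82,150) and (370,134), front corners (376,248) and (88,265), hairline seam at x≈185. I'll check this numerically, and check the bystanders by image difference.

```bash
python3 - <<'E'
from h import *
r=env.read_camera('top');d=np.load('stop.npz')
p=ray(r,np.array([(82,150),(370,134),(376,248),(88,265),(184,144),(188,240)])/4.4+[210,140],.033)
print(((p-d['O'])@d['R']).round(4).tolist())
a,b=cv2.imread('pics/top0.png'),cv2.imread('pics/top5.png')
m=(cv2.absdiff(a,b).max(2)>45).astype(np.uint8)
n,_,s,c=cv2.connectedComponentsWithStats(m)
print([tuple(map(int,x)) for x in s[1:] if x[4]>15])
E
```

```text
[[-0.0003, 0.0007], [-0.0027, -0.1687], [-0.0719, -0.1668], [-0.0699, 0.0003], [-0.0009, -0.0592], [-0.0592, -0.0583]]
[(231, 174, 65, 29, 1222), (300, 195, 49, 37, 824), (253, 201, 18, 17, 154), (252, 211, 28, 18, 200), (0, 312, 104, 60, 3808)]
```

```bash
python3 -c "
from station import env
print(env.sign_off())"
```

```text
the job is handed in; nothing more can be done
None
```

Both modules are in the angle stop, with the narrow one next to the end block and the wide one against it. The job is handed in at about 12 s of the 58 s allowed; the sign-off gives no verdict.

I pushed each module square onto the long bar with two spread fingers, then slid the row into the end block with the fingers shut. A last push on both fronts seated them, and I backed the arm well clear.

Last checks, from the final top picture (calibration good to about 2 mm):

| Check | Measured | Limit |
|---|---|---|
| Backs to the long bar | 0 to 3 mm | 5 mm |
| Row angle to the bar | about 0.014 rad | 0.06 rad |
| Row to the end block | under 1 mm | 5 mm |
| Row length | 169 mm (170 mm nominal) | – |
| Seam between modules | 59 mm from the end block (60 mm nominal); no visible gap | 5 mm |

- **Bystanders:** comparing the first and last top pictures shows no change at any of them. The only other difference is a patch at the lower left edge of the picture, which I took for the arm or its shadow.
- **Forces:** the highest wrist force I read was about 19 N. I only read it at the end of each move call, so a brief higher peak could have gone unseen.
- **Disagreements:** no check failed.

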